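# Third hand: hold the front lip on a book ledge

### The arm

A 6-joint arm with a two-finger parallel gripper is mounted at the origin on the work surface. World frame = base frame: x ahead of the robot, y to its left, z up, the work surface at z = 0. Lengths are in mm, angles in rad, forces in N, time in s.
With the tool pointing down it reaches from about 300 to 775 mm from the base axis. Payload 14.6 kg.
Tool frame: the origin (TCP) lies on the centre line of the jaws, within the pads' length; the fingertips stand manip.tcp_to_tips ahead of it and the grasp point (between the pads) lies 5 mm behind it (manip.tcp_to_tips is the distance from the TCP to the fingertips, in mm); z points along the fingers, y is the direction in which the jaws open and shut (so a half turn about z gives the same grasp; the last joint's range is limited). The gripper opens to 94 mm and grips with 3 to 60 N. Pads are 16 mm wide; open, the fingers measure 119 mm over their backs; the gripper's body (75 mm by 177 mm) begins 78 mm behind the grasp point.
Start: joints at [1.223, 0.3, 1.521, -0, 1.321, -0.067], TCP at [152.416, 528.449, 193.146] pointing down, gripper open.
Joint ranges: [-3.03, 3.03], [-0.79, 2.21], [0.23, 2.52], [-1.04, 4.18], [0, 3.07], [-2.55, 2.55]. Speed limits (rad/s): [2.22, 2.22, 2.57, 3.14, 3.14, 3.14].

### API

Orientations are given as [roll, pitch, yaw] about the fixed x, y, z axes, in that order (R = Rz(yaw) Ry(pitch) Rx(roll)).
In Python, from cell import manip, optics, workorder gives the robot as it stands. The module is installed in compiled form; this text tells all that it offers.
- The arm moves only by the tool jog_arm, never from a script. Its argument "deltas" is text: rows parted by semicolons, each of 5 numbers parted by spaces: the shift along the tool's x, y, z in mm, then the turn about the tool's z in rad, then the finger opening in mm, from 0 to 94. In form: tx ty tz twist grip; .... A call has exactly 10 rows; each row is the pose to reach, as a shift and turn from the pose commanded when the call began, along the tool's axes at that moment; what a row does not reach only later rows make up. A row lasts 1/8 s, in which the tool goes at most 62.5 mm and 10.7 degrees, less where a joint would pass 70% of its speed; a pose out of reach is approached as far as the arm can. A call with a gripper value outside its range is refused whole. The fingers move at their own pace and stop on an object; "squeeze" is the grip in N (left out, the last holds). Time passes only in rows, so rows that repeat a pose let the fingers close, or fill a call up. It gives the time, the measured TCP pose, the force and the opening at its end, in the units of the state.
- manip.read_state(): the state, without advancing time (a new reading comes with each control period).
- optics.camera(name): name is "scene" or "top" or "wrist"; returns (picture, depth): 384x512x3 uint8, red, green, blue; 384x512 float32, mm along the optical axis (not along the pixel's ray), 0 where there is no reading.
- optics.get_calibration(name): a dict with "intrinsics" (3x3 intrinsics, pixels), "dist_coeffs" ([k1, k2, p1, p2, k3] as OpenCV has them; the pictures are not rectified), "R" (3x3) and "t" (3): a world point X has camera coordinates R X + t; the wrist camera has in their place "hand_eye" (4x4, takes a point from camera to tool coordinates, whose origin is the TCP and whose axes are the flange's). Camera axes: x right, y down, z forward; pixel columns grow to the right and rows downward; lengths in mm; the calibration is good to about 2 mm. A picture is of the moment at which its call begins: read the wrist's pose just before it. get_calibration takes no time and is no camera call.
- workorder.sign_off(): hands the job in, once; it reports no verdict.
The state is a dict: "clock": time; "joints": joint angles; "qd": joint speeds; "effort": joint torques, N m; "eef_pos": TCP position; "eef_rot": TCP orientation; "wrist_force": force on the tool from outside, world axes, zero at the start; "moment": the same for the moment, N m; "finger_gap": finger opening in mm.
Only numpy, scipy, OpenCV 4.12 (cv2) and the standard library are available. Lean on these libraries where they do the work, as an engineer would, in place of code of your own. Each camera call takes 0.05 s, during which the arm holds its last target.

### The job

We are screwing together a small book ledge, clamped in its jig on the table. Take the longer of the two loose boards, bring it up gently to the front edge of the ledge's deck (the open edge opposite the ledge's back) as its upright front lip, centred so that both its ends are flush with the deck's ends and its lower edge flush with the deck's underside, clear of the table, and press it squarely against that edge with a steady push of about 12 N. Finish while still gripping and pressing it there, so that I can drive the screws; leave the shorter board, the books, the screwdriver and the screw box where they are.

Things in the scene. Friction and masses are not known exactly. Their poses are not given: they have to be found in the camera images.
- lip: longer loose board, light wood, 18 mm thick (its x), 360 mm long (y), 70 mm high (z), about 0.3 kg, at the start standing on its long edge on the table left or right of the jig. Origin: middle of its lower edge (9 mm from either face, 180 mm from either end). Small screw holes 9 mm above the lower edge show on both faces; it is symmetrical, so either face may go to the deck
- short_lip: the shorter loose board, same wood and section (18 mm x 70 mm) but 240 mm long (its y), also standing on its edge, on the other side of the jig; for another ledge, leave alone. Origin: middle of its lower edge.
- ledge: book ledge clamped in its jig, fixed, rigid. Origin: on the table under the middle of the deck's front edge; x level, into the ledge, away from the robot; y along the front edge; z up. Deck x 0 to 130 mm, 360 mm long, 38 to 56 mm above the table. Upright back at x 130 to 148 mm, 123 mm high; behind it a fence and two toggle clamps 160 mm high. Jig base starts 30 mm behind the front edge
- deck_front (a point): middle of the lower corner line of the deck's front edge, 38 mm above the table, axes as the ledge. The deck overhangs freely here. The lip's origin belongs 9 mm in front of this point (x = -9 mm, y = 0, z = 0)
- books: two closed paperbacks lying in a pile, about 115 x 178 mm, 47 mm high, between the robot and the jig; leave alone. Origin: middle of the underside.
- screwdriver: a screwdriver lying on the table between the robot and the jig; leave alone. Origin: on its axis line at the underside.
- screw_box: a shallow grey open box of screws, 85 x 85 mm, 30 mm high, between the robot and the jig; leave alone. Origin: middle of the underside.

How it is judged (in metres and radians):
At the end, for the whole second after the job is handed in: The gripped long board, at rest and off the table, presses on the deck's front edge with 6 to 20 N; lower edge within 5 mm of the deck's underside, ends within 5 mm of its ends, along the edge to 0.035 rad, upright to 0.07 rad, through the last second (contact force between lip and ledge between 6 and 20 N and contact force between the fingers and lip above 3 N and contact force between lip and table below 0.2 N and x of lip in the frame of deck_front between -0.013 and -0.005 m and y of lip in the frame of deck_front between -0.005 and 0.005 m and z of lip in the frame of deck_front between -0.005 and 0.005 m and angle between the y axis of lip and the y axis of ledge, either way round below 0.035 rad and angle between the z axis of lip and the z axis of ledge, either way round below 0.07 rad and linear speed of lip below 0.01 m/s); the arm keeps its last pose, push and grip.
It fails at once if the board is rammed into the ledge or jig (over 40 N) (contact force between lip and ledge above 40 N).
It fails at once if the shorter board is moved more than 20 mm (distance of short_lip from where it was at the start of the episode above 0.02 m).
It fails at once if the books are moved more than 20 mm (distance of books from where it was at the start of the episode above 0.02 m).
It fails at once if the screwdriver is moved more than 20 mm (distance of screwdriver from where it was at the start of the episode above 0.02 m).
It fails at once if the screw box is moved more than 20 mm (distance of screw_box from where it was at the start of the episode above 0.02 m).
It also fails if it takes over 61 s, if anything falls off the work surface, if the arm or the gripper's body presses on something with over 40 N, if the wrist force passes 120 N, or if a joint passes its speed limit or range.

## Working session

There is one attempt and no reset: what is moved stays moved. The work goes in short steps, Python scripts to look and compute and a tool call to move; the robot and the scene stay as the last step left them, time stands still between calls to the robot, and variables do not carry over. Pictures are saved under pics/ and viewed, and the job is handed in when it is done.

Besides the shell and the picture viewer there is one more tool, called after ">>>" by a JSON object that holds its "name" and its "arguments". jog_arm: Moves the arm, as the interface text tells. Its arguments: {"type":"object","properties":{"deltas":{"type":"string"},"squeeze":{"type":"number"}},"required":["deltas"]}

```bash
mkdir -p pics
python3 - <<'E'
from cell import manip, optics
import cv2,numpy as np
s=manip.read_state();print(s, manip.tcp_to_tips)
for n in ["top","scene"]:
    p,d=optics.camera(n);cv2.imwrite(f"pics/{n}0.png",cv2.cvtColor(p,cv2.COLOR_RGB2BGR));np.save(f"{n}0.npy",d);np.save(f"{n}0rgb.npy",p)
    print(n,optics.get_calibration(n))
print(optics.get_calibration("wrist"))
E
```

```text
{'clock': 0.0, 'joints': array([ 1.22342429e+00,  3.00466882e-01,  1.52157753e+00,  3.61731420e-06,
        1.32069107e+00, -6.66162709e-02]), 'qd': array([ 0.00025878,  0.00017178, -0.00175072, -0.00097622,  0.00072443,
        0.00135682]), 'effort': array([ 1.46595667e-04, -5.31804836e+01, -3.52739775e+01,  7.09120464e-02,
        2.43364874e-02, -8.47310753e-05]), 'eef_pos': array([152.3123138 , 528.20503575, 192.5901537 ]), 'eef_rot': array([-3.14045259e+00, -7.95705921e-05,  2.86083594e+00]), 'wrist_force': array([ 0.01448509, -0.05106231,  0.29140572]), 'moment': array([ 0.07530752,  0.03169764, -0.02760262]), 'finger_gap': 94.0499694529929} 14.0
top {'intrinsics': array([[472.920322  ,   0.        , 253.52842568],
       [  0.        , 472.920322  , 201.56194532],
       [  0.        ,   0.        ,   1.        ]]), 'dist_coeffs': array([-0.17377861,  0.        ,  0.        ,  0.        ,  0.        ]), 'R': array([[-0.04392683, -0.99903203, -0.00233337],
       [-0.97506832,  0.04338145, -0.21762313],
       [ 0.2175137 , -0.0072843 , -0.97603009]]), 't': array([  11.2130316
[... 422 characters left out ...]
 0.08293796, -0.68566154]]), 't': array([ -67.91281981, -321.60253464, 1291.64421382])}
{'intrinsics': array([[269.54167811,   0.        , 253.64615935],
       [  0.        , 269.54167811, 194.76416363],
       [  0.        ,   0.        ,   1.        ]]), 'dist_coeffs': array([-0.04563577,  0.        ,  0.        ,  0.        ,  0.        ]), 'hand_eye': array([[-4.99774969e-04, -9.71431905e-01, -2.37317937e-01,
         6.86325304e+01],
       [ 9.99999825e-01, -4.10555924e-04, -4.25369271e-04,
        -6.01663613e-02],
       [ 3.15784996e-04, -2.37318108e-01,  9.71431941e-01,
        -1.90231996e+02],
       [ 0.00000000e+00,  0.00000000e+00,  0.00000000e+00,
         1.00000000e+00]])}
```

View pics/top0.png

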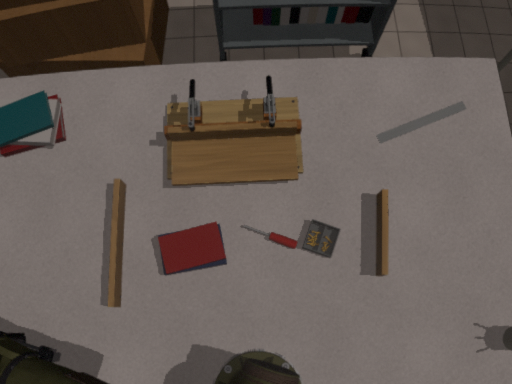

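View pics/scene0.png

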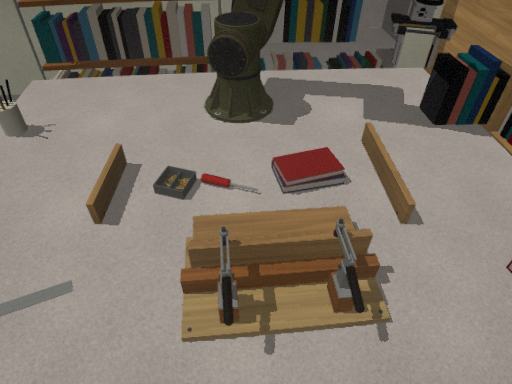

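The top view shows the long board at the left, from about (118,180) to (113,305). The deck spans about (170,185) to (300,178), with the books, screwdriver and box between it and the robot. Next I'll measure from the depth images.

```bash
cat > h.py <<'E'
import numpy as np,cv2
from cell import manip,optics
from scipy.spatial.transform import Rotation as Ro
def cloud(n,d,s=None):
    c=optics.get_calibration(n);K=c["intrinsics"]
    v,u=np.mgrid[0:384,0:512]
    uv=np.stack([u.ravel(),v.ravel()],1).astype(np.float64)
    xy=cv2.undistortPoints(uv[:,None],K,c["dist_coeffs"])[:,0]
    z=d.ravel()
    P=np.c_[xy*z[:,None],z]
    if "R" in c: W=(P-c["t"])@c["R"]
    else:
        H=c["hand_eye"];T=P@H[:3,:3].T+H[:3,3]
        R=Ro.from_euler("xyz",s["eef_rot"]).as_matrix();W=T@R.T+s["eef_pos"]
    W[z==0]=np.nan
    return W.reshape(384,512,3)
def rect(Q):
    (c,wh,a)=cv2.minAreaRect(Q[:,:2].astype(np.float32));return np.round(c,1),np.round(wh,1),round(a,2)
E
cat > m.py <<'E'
from h import *
for n in ["top","scene"]:
    W=cloud(n,np.load(n+"0.npy"))
    for nm,b in dict(tab=(300,700,-150,100,-20,10),lip=(300,720,280,480,20,100),deck=(560,760,-230,250,48,66),lipt=(300,720,280,480,60,80),short=(300,720,-480,-230,60,80),books=(300,560,80,240,20,60),drv=(350,560,-120,80,8,60)).items():
        m=(W[...,0]>b[0])&(W[...,0]<b[1])&(W[...,1]>b[2])&(W[...,1]<b[3])&(W[...,2]>b[4])&(W[...,2]<b[5])
        Q=W[m]
        if len(Q)>10: print(n,nm,len(Q),rect(Q),"z",np.round(np.percentile(Q[:,2],[5,50,95]),1),"min",Q.min(0).round(),"max",Q.max(0).round(), cv2.boxPoints(cv2.minAreaRect(Q[:,:2].astype(np.float32))).round(1).tolist())
E
python3 m.py
```

```text
top tab 8496 (array([463.2, -25. ]), array([326.3, 249.9]), 0.02) z [-5.1 -0.6  4. ] min [ 300. -150.  -10.] max [626. 100.  10.] [[299.8999938964844, 99.9000015258789], [300.0, -150.0], [626.4000244140625, -149.89999389648438], [626.2999877929688, 100.0]]
top lip 1258 (array([458.6, 379.5]), array([ 22.5, 316. ]), 87.93) z [25.3 66.6 72.6] min [300. 363.  20.] max [617. 395.  77.] [[300.29998779296875, 374.0], [616.0999755859375, 362.5], [616.9000244140625, 385.1000061035156], [301.1000061035156, 396.5]]
top deck 5724 (array([676.2,  39.1]), array([166.7, 399.4]), 0.02) z [51.  55.5 60.4] min [ 593. -161.   48.] max [760. 239.  66.] [[592.7999877929688, 238.6999969482422], [593.0, -160.60000610351562], [759.7000122070312, -160.60000610351562], [759.5, 238.8000030517578]]
top lipt 803 (array([459. , 379.5]), array([ 21.8, 315.1]), 87.76) z [63.4 68.8 73.1] min [301. 364.  60.] max [617. 395.  77.] [[301.20001220703125, 374.70001220703125], [616.0999755859375, 362.3999938964844], [616.9000244140625, 384.20001220703125], [302.0, 396.5]]
top short 639 (array([ 432.1, -370.9]), array([ 2
[... 2022 characters left out ...]
-369.70001220703125], [555.7999877929688, -393.79998779296875], [558.0, -371.8999938964844], [314.3999938964844, -347.79998779296875]]
scene books 1834 (array([417.3, 163.6]), array([115. , 171.6]), 9.79) z [26.3 46.8 48.8] min [347.  80.  20.] max [487. 240.  51.] [[346.1000061035156, 238.39999389648438], [375.29998779296875, 69.19999694824219], [488.6000061035156, 88.80000305175781], [459.3999938964844, 257.8999938964844]]
scene drv 347 (array([436.7, -13.2]), array([ 93.4, 204.6]), 13.05) z [10.7 20.7 39.9] min [ 369. -120.    8.] max [477.  80.  50.] [[368.1000061035156, 76.0], [414.29998779296875, -123.4000015258789], [505.29998779296875, -102.30000305175781], [459.1000061035156, 97.0]]
```

```bash
cat > m2.py <<'E'
from h import *
def fit(W,b):
    m=np.all([(W[...,i]>b[2*i])&(W[...,i]<b[2*i+1]) for i in range(3)],0);return W[m]
for n in ["top","scene"]:
    W=cloud(n,np.load(n+"0.npy"))
    Q=fit(W,(200,680,320,440,62,80)); 
    print(n,"lip",rect(Q),"z",np.median(Q[:,2]), np.polyfit(Q[:,0],Q[:,1],1), np.percentile(Q[:,0],[.5,99.5]), np.median(Q[:,1]))
    D=fit(W,(575,715,-250,280,48,63)); 
    # front edge: min x per y bin
    ys=np.arange(-140,220,10);e=[np.percentile(D[(abs(D[:,1]-y)<5),0],2) for y in ys]
    print("front fit",np.polyfit(ys,e,1),np.round(e)[::4])
    xs=np.arange(610,700,10)
    lo=[np.percentile(D[abs(D[:,0]-x)<5,1],1) for x in xs];hi=[np.percentile(D[abs(D[:,0]-x)<5,1],99) for x in xs]
    print(np.round(lo),np.round(hi),"z",np.median(D[:,2]))
    B=fit(W,(700,780,-250,280,110,135));print("back",rect(B),np.median(B[:,2]),np.polyfit(B[:,1],B[:,0],1))
E
python3 m2.py
```

```text
top lip (array([437.4, 380.3]), array([ 21.8, 358.4]), 87.76) z 68.96726713265991 [-3.49359612e-02  3.94944841e+02] [258.56597932 616.15307856] 379.7492518090718
front fit [-3.13741447e-03  5.96070830e+02] [596. 597. 596. 597. 597. 597. 595. 595. 596.]
[-136. -137. -138. -139. -136. -137. -137. -139. -136.] [214. 214. 214. 213. 214. 213. 213. 214. 213.] z 55.38881022121981
back (array([733.1,  38.6]), array([ 22.1, 357.3]), 0.71) 121.80169857552187 [-8.73690829e-03  7.32077696e+02]
scene lip (array([441.2, 380.3]), array([ 20.6, 363. ]), 88.38) z 70.19513910155474 [-3.29548356e-02  3.93213569e+02] [261.29466342 618.64941039] 377.7442909982001
front fit [-3.04608219e-03  5.98778491e+02] [599. 600. 598. 599. 599. 600. 598. 599. 596.]Traceback (most recent call last):
  File "m2.py", line 13, in <module>
    lo=[np.percentile(D[abs(D[:,0]-x)<5,1],1) for x in xs];hi=[np.percentile(D[abs(D[:,0]-x)<5,1],99) for x in xs]
        ~~~~~~~~~~~~~^^^^^^^^^^^^^^^^^^^^^^^^
    return _quantile_unchecked(
        a, q, axis, out, overwrite_input, method, keepdims, weights)
    return _ureduce(a,
                    func=_quantile_ureduce_func,
    ...<5 lines>...
                    overwrite_input=overwrite_input,
                    method=method)
    r = func(a, **kwargs)
    result = _quantile(arr,
                       quantiles=q,
    ...<2 lines>...
                       out=out,
                       weights=wgt)
    slices_having_nans = np.isnan(arr[-1, ...])
                                  ~~~^^^^^^^^^
IndexError: index -1 is out of bounds for axis 0 with size 0
```

```bash
cat > go.py <<'E'
import sys
from h import *
s=manip.read_state();R=Ro.from_euler("xyz",s["eef_rot"]).as_matrix()
t=np.array([float(a) for a in sys.argv[1:4]]);yaw=float(sys.argv[4])
d=R.T@(t-s["eef_pos"]);dy=(yaw-s["eef_rot"][2]+np.pi)%(2*np.pi)-np.pi
print("delta",d.round(1),"twist",round(-dy,3),"now",s["eef_pos"].round(1),s["eef_rot"].round(4),s["clock"])
E
python3 go.py 440 379.5 190 3.108
```

```text
delta [-317.6  -63.2    2.7] twist -0.247 now [152.3 528.2 192.6] [-3.1405e+00 -1.0000e-04  2.8609e+00] 0.1
```

>>> {"name": "jog_arm", "arguments": {"deltas": "-40 -8 0 -0.03 94; -80 -16 0 -0.06 94; -125 -25 0 -0.1 94; -170 -34 0 -0.14 94; -215 -43 0 -0.18 94; -260 -52 1 -0.21 94; -295 -59 2 -0.23 94; -318 -63 3 -0.247 94; -318 -63 3 -0.247 94; -318 -63 3 -0.247 94"}}

```text
clock: 1.35
eef_pos: [439.9, 380.1, 190.0]
eef_rot: [-3.141, -0.0, 3.108]
wrist_force: [-0.0, 0.1, -0.4]
finger_gap: 93.8
```

```bash
cat > w.py <<'E'
import sys
from h import *
k=sys.argv[1]
s=manip.read_state();p,d=optics.camera("wrist")
cv2.imwrite(f"pics/w{k}.png",cv2.cvtColor(p,cv2.COLOR_RGB2BGR))
W=cloud("wrist",d,s);np.save(f"w{k}.npy",W)
print(s["clock"],s["eef_pos"].round(1),s["eef_rot"].round(4),s["wrist_force"].round(2),s["finger_gap"])
E
python3 w.py 1
python3 - <<'E'
from h import *
W=np.load("w1.npy")
m=(W[...,2]>62)&(W[...,2]<78)&(abs(W[...,1]-380)<40)
Q=W[m];print(rect(Q),np.median(Q[:,2]),np.polyfit(Q[:,0],Q[:,1],1),Q.min(0),Q.max(0))
T=W[(abs(W[...,2])<15)];print(np.nanmedian(T[:,2]))
E
```

```text
1.35 [439.9 380.1 190. ] [-3.1414e+00 -5.0000e-04  3.1077e+00] [-0.    0.1  -0.39] 93.76221845013777
(array([436.5, 380.4]), array([ 18.2, 358.8]), 87.86) 68.55611662269 [-3.71011566e-02  3.96638789e+02] [256.94639773 364.91385188  65.30003051] [615.8366738  395.94195987  71.84363348]
-1.3355821637306775
```

View pics/w1.png

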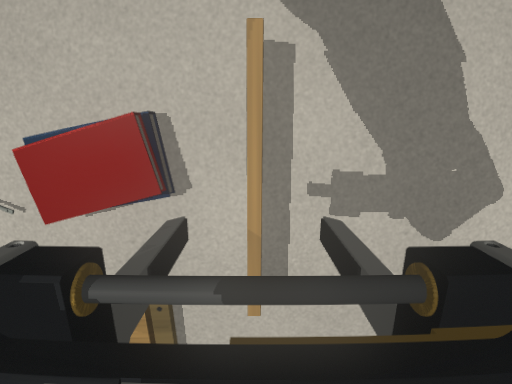

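```bash
python3 go.py 437 380.4 45 3.1045
```

```text
delta [2.700e+00 1.000e-01 1.451e+02] twist 0.004 now [439.7 380.3 190.1] [-3.1415e+00 -3.0000e-04  3.1083e+00] 1.4
```

>>> {"name": "jog_arm", "arguments": {"deltas": "3 0 25 0.004 94; 3 0 55 0.004 94; 3 0 85 0.004 94; 3 0 115 0.004 94; 3 0 135 0.004 94; 3 0 145 0.004 94; 3 0 145 0.004 94; 3 0 145 0.004 50; 3 0 145 0.004 10; 3 0 145 0.004 5", "squeeze": 40}}

```text
clock: 2.65
eef_pos: [437.7, 380.0, 45.6]
eef_rot: [3.141, 0.001, 3.104]
wrist_force: [0.8, 0.3, -0.0]
finger_gap: 67.2
```

>>> {"name": "jog_arm", "arguments": {"deltas": "0 0 0 0 5; 0 0 0 0 5; 0 0 0 0 5; 0 0 0 0 5; 0 0 0 0 5; 0 0 0 0 5; 0 0 -10 0 5; 0 0 -20 0 5; 0 0 -20 0 5; 0 0 -20 0 5"}}

```text
clock: 3.9
eef_pos: [437.4, 379.8, 65.1]
eef_rot: [-3.142, -0.0, 3.104]
wrist_force: [-0.1, 0.1, -2.2]
finger_gap: 17.8
```

>>> {"name": "jog_arm", "arguments": {"deltas": "0 0 -25 0 5; 0 0 -60 0 5; 0 0 -95 0 5; 0 0 -120 0.05 5; 0 0 -130 0.15 5; 0 0 -135 0.28 5; 0 0 -135 0.42 5; 0 0 -135 0.56 5; 0 0 -135 0.65 5; 0 0 -135 0.7 5"}}

```text
clock: 5.15
eef_pos: [437.4, 379.8, 199.7]
eef_rot: [-3.141, -0.0, 2.402]
wrist_force: [-0.0, -0.6, -2.7]
finger_gap: 17.3
```

```bash
python3 go.py 530 38 200 1.576
```

```text
delta [-2.989e+02 -1.899e+02 -2.000e-01] twist 0.826 now [437.4 379.8 199.7] [-3.1408e+00 -1.0000e-04  2.4015e+00] 5.15
```

>>> {"name": "jog_arm", "arguments": {"deltas": "-20 -13 0 0.06 5; -55 -35 0 0.17 5; -95 -60 0 0.29 5; -135 -86 0 0.41 5; -175 -111 0 0.53 5; -215 -137 0 0.65 5; -255 -162 0 0.74 5; -285 -181 0 0.8 5; -299 -190 0 0.826 5; -299 -190 0 0.826 5"}}

```text
clock: 6.4
eef_pos: [530.9, 37.9, 199.9]
eef_rot: [-3.141, -0.0, 1.577]
wrist_force: [0.5, 1.5, -2.2]
finger_gap: 17.3
```

```bash
python3 w.py 2
python3 - <<'E'
from h import *
for n in ["top","scene"]:
    p,d=optics.camera(n);cv2.imwrite(f"pics/{n}2.png",cv2.cvtColor(p,cv2.COLOR_RGB2BGR));np.save(f"{n}2.npy",d)
E
```

```text
6.4 [530.9  37.9 199.9] [-3.1411e+00 -1.0000e-04  1.5772e+00] [ 0.51  1.49 -2.2 ] 17.283343353931645
```

View pics/w2.png

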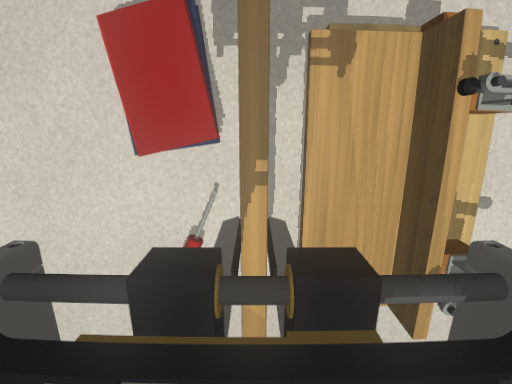

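View pics/scene2.png

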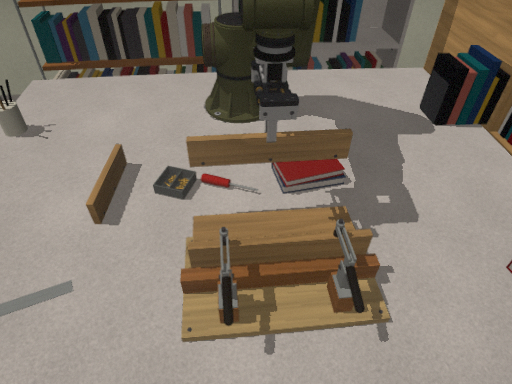

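View pics/top2.png

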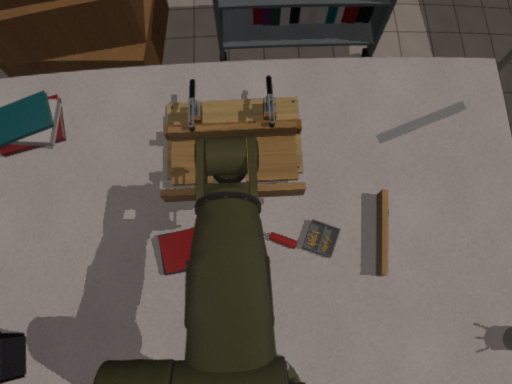

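```bash
cat > m3.py <<'E'
from h import *
import sys
k,x0=sys.argv[1],float(sys.argv[2]); zb=float(sys.argv[3])
W=cloud("scene",np.load(f"scene{k}.npy"))
def sel(W,b):
    m=np.all([(W[...,i]>b[2*i])&(W[...,i]<b[2*i+1]) for i in range(3)],0);return W[m]
Q=sel(W,(x0-40,x0+40,-200,280,zb-15,zb+85))
Q=Q[(Q[:,2]<zb+60)]
# face fit
A=np.c_[Q[:,1],Q[:,2],np.ones(len(Q))];r=np.ones(len(Q),bool)
for _ in range(5):
    c=np.linalg.lstsq(A[r],Q[r,0],rcond=None)[0];r=abs(A@c-Q[:,0])<4
print("face x = %.4f y + %.4f z + %.1f"%tuple(c),"x at centre bottom",c@[38,zb,1],r.sum())
F=Q[r]
for y in range(-130,220,30):
    q=Q[abs(Q[:,1]-y)<8]
    if len(q)>10: print(y,"zmin %.1f"%np.percentile(q[:,2],2),"n",len(q),end=' | ')
print("\nyends",np.percentile(F[:,1],[0.3,99.7]))
D=sel(W,(560,710,-250,300,50,63));print("deck z",np.median(D[:,2]),"y",np.percentile(D[:,1],[.5,99.5]))
ys=np.arange(-120,200,10);e=[D[abs(D[:,1]-y)<5,0] for y in ys];e=[np.percentile(a,2) if len(a)>3 else np.nan for a in e]
print("front",np.round(e,1))
try:
    V=np.load(f"w{k}.npy")
    D=sel(V,(560,710,-250,300,45,65));print("W deck z",np.median(D[:,2]),"ymax",[round(np.percentile(D[abs(D[:,0]-x)<6,1],99.5),1) for x in (620,640,660,680)])
    ys=np.arange(40,216,10);e=np.array([np.percentile(D[abs(D[:,1]-y)<5,0],2) for y in ys]);print("W front",e.round(1),np.polyfit(ys,e,1))
    L=sel(V,(x0-40,x0+40,-250,300,zb+60,zb+85));
    L=L[L[:,1]>60];print("W lip top z",np.polyfit(L[:,1],L[:,2],1),"x",np.polyfit(L[:,1],L[:,0],1),L[:,1].max(),"x ext",np.percentile(L[:,0],[2,98]))
except Exception as ex: print(ex)
E
python3 m3.py 2 531 155
```

```text
face x = -0.0085 y + -0.0077 z + 542.7 x at centre bottom 541.2256041646998 3463
-130 zmin 158.5 n 159 | -100 zmin 157.9 n 160 | -70 zmin 156.3 n 163 | -40 zmin 156.9 n 166 | -10 zmin 157.7 n 156 | 20 zmin 158.2 n 151 | 50 zmin 156.5 n 149 | 80 zmin 156.6 n 152 | 110 zmin 158.0 n 150 | 140 zmin 157.8 n 146 | 170 zmin 157.1 n 147 | 200 zmin 157.6 n 145 | 
yends [-137.07021332  219.33365921]
deck z 56.00991945807125 y [-137.59973484  217.44581011]
front [600.3 598.1 599.4 599.5 600.  598.1 598.9 600.6 598.7 598.1 599.5 600.
 598.  598.3 598.9 599.7 598.1 599.3 599.8 597.3 597.9 598.7 598.7 597.6
 598.4 598.4 598.5 597.8 599.6 598.8 596.2 597.8]
W deck z 54.45649102692006 ymax [np.float64(217.0), np.float64(217.2), np.float64(217.0), np.float64(217.2)]
W front [595.  595.5 595.1 595.5 595.3 595.  595.6 595.5 595.4 595.6 595.6 595.4
 595.8 595.3 594.8 594.5 595.1 594.9] [-1.73579353e-03  5.95486346e+02]
W lip top z [3.97699535e-04 2.23376160e+02] x [-5.5449277e-03  5.3095035e+02] 177.33595721368607 x ext [521.61758389 538.89538566]
```

```bash
python3 go.py 560 36.5 83 1.573
```

```text
delta [ -3.1  29.3 117.1] twist 0.007 now [530.7  39.3 200.1] [-3.1414e+00 -2.0000e-04  1.5796e+00] 6.55
```

>>> {"name": "jog_arm", "arguments": {"deltas": "0 5 15 0 5; -1 12 40 0 5; -1 20 65 0.002 5; -2 27 90 0.004 5; -2 29 108 0.004 5; -2 29 117 0.004 5; -2 29 117 0.004 5; -2 29 117 0.004 5; -2 29 117 0.004 5; -2 29 117 0.004 5"}}

```text
clock: 7.8
eef_pos: [560.1, 36.4, 83.6]
eef_rot: [3.141, -0.0, 1.574]
wrist_force: [-0.2, -0.5, -3.8]
finger_gap: 17.7
```

```bash
python3 w.py 3
python3 - <<'E'
from h import *
for n in ["scene"]:
    p,d=optics.camera(n);cv2.imwrite(f"pics/{n}3.png",cv2.cvtColor(p,cv2.COLOR_RGB2BGR));np.save(f"{n}3.npy",d)
s=manip.read_state();print(s)
E
python3 m3.py 3 560 38
```

```text
7.8 [560.1  36.4  83.6] [ 3.1409 -0.      1.5738] [-0.19 -0.54 -3.77] 17.67250327165096
{'clock': 7.9, 'joints': array([-4.35472866e-04,  4.36990996e-01,  1.60406780e+00,  1.49792402e-05,
        1.10018575e+00, -3.40031273e-03]), 'qd': array([ 0.00038243,  0.00125962,  0.00135462,  0.00172713, -0.00034555,
        0.00086761]), 'effort': array([ 5.39672896e-03, -5.89850450e+01, -3.28175676e+01,  6.88610156e-02,
        1.60259614e-02, -4.45658350e-05]), 'eef_pos': array([560.03322368,  36.35990161,  83.37100811]), 'eef_rot': array([ 3.14124450e+00, -1.21694834e-05,  1.57375438e+00]), 'wrist_force': array([ 0.28017267,  0.86070051, -3.11701389]), 'moment': array([-0.08601082,  0.08596574, -0.01746742]), 'finger_gap': 17.575859525305024}
face x = -0.0026 y + -0.0092 z + 571.2 x at centre bottom 570.7239832748081 2661
-130 zmin 40.8 n 134 | -100 zmin 41.2 n 134 | -70 zmin 41.1 n 131 | -40 zmin 40.9 n 128 | -10 zmin 40.6 n 115 | 20 zmin 39.5 n 131 | 50 zmin 41.6 n 121 | 80 zmin 41.6 n 122 | 110 zmin 42.6 n 125 | 140 zmin 40.9 n 128 | 170 zmin 39.1 n 117 | 200 zmin 41.4 n 119 | 
yends [-139.6737984   216.25977901]
deck z 56.09223167993218 y [-137.60723789  216.91199321]
front [569.4 569.5 569.8 569.7 569.4 569.9 569.8 569.5 570.8 570.1 570.1 569.6
 570.1 569.8 569.4 570.3 570.1 569.7 569.5 570.1 569.3 569.7 569.2 569.6
 569.8 568.4 569.6 569.8 569.1 569.6 569.6 569. ]
W deck z 54.52728440654193 ymax [np.float64(197.4), np.float64(197.9), np.float64(198.6), np.float64(199.2)]
index -1 is out of bounds for axis 0 with size 0
```

View pics/scene3.png

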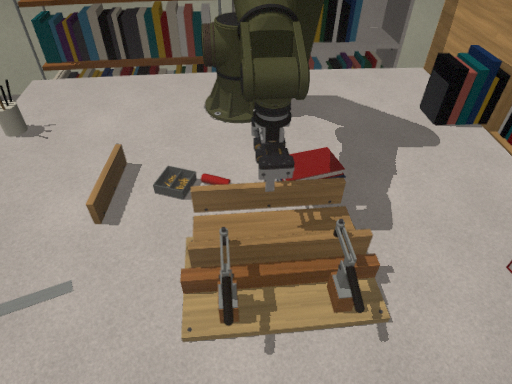

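View pics/w3.png

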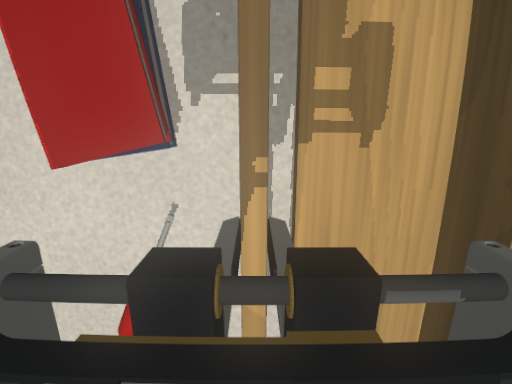

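Run:
```python
from h import *
W=cloud("scene",np.load("scene3.npy"))
m=(W[...,0]>549)&(W[...,0]<566)&(abs(W[...,1]-38)<170)&(W[...,2]>90)&(W[...,2]<115)&(abs(W[...,1]-38)>45)
Q=W[m];print(len(Q),np.percentile(Q[:,2],[10,25,50,75,90]),np.polyfit(Q[:,1],Q[:,2],1))
Q=Q[Q[:,2]>104];print(len(Q),np.median(Q[:,2]),np.percentile(Q[:,0],[5,50,95]))
V=np.load("w3.npy")
m=(abs(V[...,0]-560)<20)&(V[...,1]>60)&(V[...,2]>95)&(V[...,2]<120)
Q=V[m];print("W",np.median(Q[:,2]),np.polyfit(Q[:,1],Q[:,2],1),np.polyfit(Q[:,1],Q[:,0],1),np.percentile(Q[:,0],[3,97]))
m=(V[...,0]>580)&(V[...,0]<700)&(abs(V[...,1]-120)<70)&(V[...,2]>45)&(V[...,2]<65)
Q=V[m];ys=np.arange(60,190,10);e=[np.percentile(Q[abs(Q[:,1]-y)<5,0],2) for y in ys];print(np.polyfit(ys,e,1),np.mean(e),np.median(Q[:,2]))
```

```text
415 [107.14546751 107.67644086 108.37755507 109.03260686 109.55557644] [2.78328528e-04 1.08360775e+02]
415 108.3775550746691 [553.19685675 559.55915396 565.1183574 ]
W 107.15825990630844 [4.75106004e-05 1.07152813e+02] [-2.05209292e-03  5.59957182e+02] [551.28986793 568.14354786]
[-3.26946379e-03  5.95881859e+02] 595.4895237228573 54.545183519187674
```

>>> {"name": "jog_arm", "arguments": {"deltas": "0.2 3 0 0 5; 0.4 7 0 0 5; 0.6 11 0 0 5; 0.8 14 0.2 0 5; 0.8 17 0.3 0 5; 0.8 19 0.3 0 5; 0.8 21 0.3 0 5; 0.8 22 0.3 0 5; 0.8 22 0.3 0 5; 0.8 22 0.3 0 5"}}

```text
clock: 9.15
eef_pos: [581.9, 37.2, 82.9]
eef_rot: [-3.142, 0.0, 1.574]
wrist_force: [0.2, -0.4, -2.6]
finger_gap: 17.5
```

>>> {"name": "jog_arm", "arguments": {"deltas": "0 0.5 0 0 5; 0 1 0 0 5; 0 1.5 0 0 5; 0 2 0 0 5; 0 2.5 0 0 5; 0 3 0 0 5; 0 3.3 0 0 5; 0 3.6 0 0 5; 0 3.6 0 0 5; 0 3.6 0 0 5"}}

```text
clock: 10.4
eef_pos: [585.5, 37.3, 82.8]
eef_rot: [-3.142, -0.0, 1.574]
wrist_force: [0.2, -1.2, -3.4]
finger_gap: 17.3
```

Nearly in contact, so this is a good time to check alignment at close range before pressing.

```bash
python3 w.py 4
python3 - <<'E'
from h import *
p,d=optics.camera("scene");cv2.imwrite("pics/scene4.png",cv2.resize(cv2.cvtColor(p,cv2.COLOR_RGB2BGR)[160:290,160:400],None,fx=3.3,fy=3.3,interpolation=cv2.INTER_CUBIC));np.save("scene4.npy",d)
W=cloud("scene",d)
L=W[(W[...,0]>572)&(W[...,0]<600)&(W[...,2]>70)&(W[...,2]<113)&(abs(W[...,1]-38)<230)]
D=W[(W[...,0]>606)&(W[...,0]<700)&(W[...,2]>50)&(W[...,2]<62)&(abs(W[...,1]-38)<230)]
for n,Q in (("lip",L),("deck",D)): print(n,len(Q),np.percentile(Q[:,1],[0,.3,.6,1,50,99,99.4,99.7,100]).round(1))
T=L[L[:,2]>104];print("top z",np.median(T[:,2]),"deck",np.median(D[:,2]))
E
```

```text
10.4 [585.5  37.3  82.8] [-3.1415 -0.      1.5738] [ 0.17 -1.2  -3.35] 17.3226427644293
lip 2578 [-139.8 -139.  -137.4 -136.5   27.6  214.5  216.1  217.   218.8]
deck 3281 [-139.3 -138.3 -137.2 -136.    33.8  215.4  217.1  218.   219.8]
top z 107.5832502702534 deck 56.04697725966676
```

View pics/scene4.png

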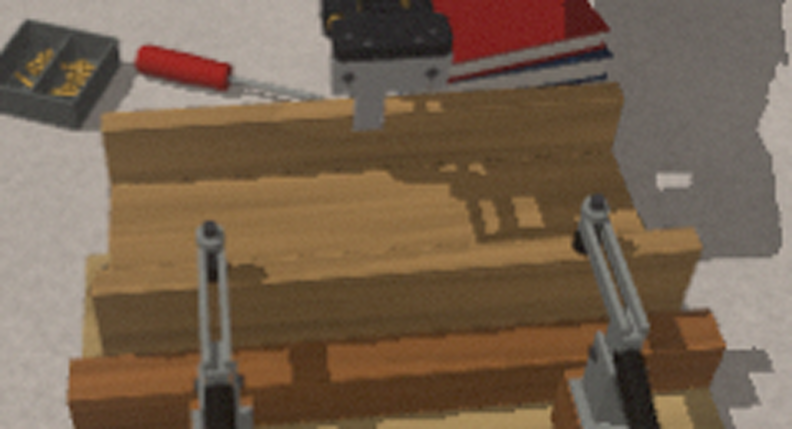

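The lip is lined up to within about 1 mm of the deck in y and z. Now I'll creep forward to contact.

>>> {"name": "jog_arm", "arguments": {"deltas": "0.2 0.2 -0.2 0 5; 0.4 0.4 -0.2 0 5; 0.4 0.6 -0.2 0 5; 0.4 0.8 -0.2 0 5; 0.4 1 -0.2 0 5; 0.4 1.2 -0.2 0 5; 0.4 1.4 -0.2 0 5; 0.4 1.5 -0.2 0 5; 0.4 1.5 -0.2 0 5; 0.4 1.5 -0.2 0 5"}}

```text
clock: 11.75
eef_pos: [586.2, 37.7, 82.9]
eef_rot: [-3.139, 0.0, 1.574]
wrist_force: [-7.7, -1.2, 2.1]
finger_gap: 17.8
```

>>> {"name": "jog_arm", "arguments": {"deltas": "0 0.1 0 0 5; 0 0.2 0 0 5; 0 0.3 0 0 5; 0 0.4 0 0 5; 0 0.4 0 0 5; 0 0.4 0 0 5; 0 0.4 0 0 5; 0 0.4 0 0 5; 0 0.4 0 0 5; 0 0.4 0 0 5"}}

```text
clock: 13.0
eef_pos: [586.4, 37.7, 82.8]
eef_rot: [-3.139, 0.0, 1.574]
wrist_force: [-10.8, -0.2, 2.1]
finger_gap: 17.7
```

```bash
python3 w.py 5
python3 - <<'E'
from h import *
for i in range(5):
    p,d=optics.camera("scene");s=manip.read_state();print(s["wrist_force"].round(2),s["moment"].round(3),s["eef_pos"].round(2),s["eef_rot"].round(4),s["finger_gap"])
cv2.imwrite("pics/scene5.png",cv2.resize(cv2.cvtColor(p,cv2.COLOR_RGB2BGR)[160:290,160:400],None,fx=3.3,fy=3.3,interpolation=cv2.INTER_CUBIC))
W=cloud("scene",d)
L=W[(W[...,0]>570)&(W[...,0]<602)&(W[...,2]>70)&(W[...,2]<113)&(abs(W[...,1]-38)<230)]
D=W[(W[...,0]>606)&(W[...,0]<700)&(W[...,2]>50)&(W[...,2]<62)&(abs(W[...,1]-38)<230)]
for n,Q in (("lip",L),("deck",D)): print(n,len(Q),np.percentile(Q[:,1],[0,.3,.6,1,50,99,99.4,99.7,100]).round(1))
T=L[L[:,2]>104];print("top z",np.median(T[:,2]),np.polyfit(T[:,1],T[:,2],1),"deck",np.median(D[:,2]))
F=L[(L[:,2]<103)&(L[:,0]>588)];A=np.c_[F[:,1:],np.ones(len(F))];print("face",np.linalg.lstsq(A,F[:,0],rcond=None)[0])
V=np.load("w5.npy")
Q=V[(abs(V[...,0]-586)<20)&(V[...,1]>60)&(V[...,2]>95)&(V[...,2]<120)]
print("W",np.median(Q[:,2]),np.polyfit(Q[:,1],Q[:,2],1),np.polyfit(Q[:,1],Q[:,0],1),np.percentile(Q[:,0],[3,97]))
E
```

```text
13.0 [586.4  37.7  82.8] [-3.1386  0.      1.5739] [-10.78  -0.16   2.07] 17.7130318078096
[-9.32 -0.68  2.13] [-0.216  2.482  0.034] [586.34  37.67  82.83] [-3.1386  0.      1.5739] 17.530542491776693
[-10.29  -1.14   1.58] [-0.276  2.453  0.068] [586.33  37.68  82.83] [-3.1386  0.      1.5738] 17.46505378766638
[-9.62 -1.03  2.58] [-0.229  2.393  0.013] [586.33  37.7   82.81] [-3.1386  0.      1.5739] 17.36590453795229
[-9.58 -0.77  2.62] [-0.208  2.432  0.007] [586.35  37.67  82.82] [-3.1386  0.      1.5739] 17.510133376548758
[-10.68  -1.32   2.88] [-0.254  2.464  0.006] [586.37  37.67  82.85] [-3.1387  0.      1.5738] 17.588919316862583
lip 2559 [-139.6 -138.7 -137.2 -136.3   27.7  214.7  216.3  217.4  219.2]
deck 3288 [-139.3 -138.3 -137.2 -136.1   33.8  215.2  217.   218.   219.7]
top z 107.70056732919478 [-6.96932791e-04  1.07564058e+02] deck 56.05156065279845
face [-3.45181066e-03  5.28101606e-03  5.95992922e+02]
W 106.30548910816273 [-4.73908135e-04  1.06357970e+02] [-2.62729969e-03  5.86320724e+02] [577.55826072 594.44198674]
```

View pics/scene5.png

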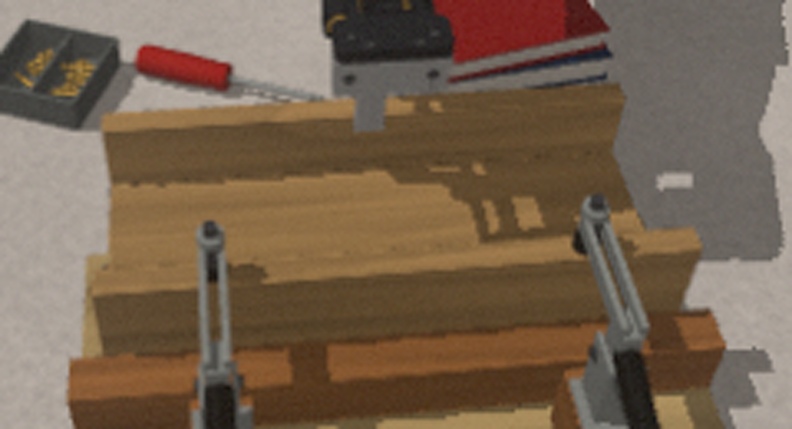

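View pics/w5.png

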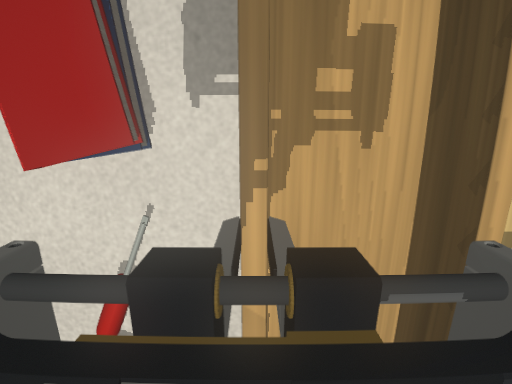

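>>> {"name": "jog_arm", "arguments": {"deltas": "0 0.1 0 0 5; 0 0.2 0 0 5; 0 0.2 0 0 5; 0 0.2 0 0 5; 0 0.2 0 0 5; 0 0.2 0 0 5; 0 0.2 0 0 5; 0 0.2 0 0 5; 0 0.2 0 0 5; 0 0.2 0 0 5"}}

```text
clock: 14.55
eef_pos: [586.4, 37.7, 82.9]
eef_rot: [-3.138, 0.0, 1.574]
wrist_force: [-10.9, -1.5, 3.4]
finger_gap: 17.6
```

Run:
```python
from h import *
f=[]
for i in range(6):
    optics.camera("top");s=manip.read_state();f.append(s["wrist_force"])
f=np.array(f);print(f.mean(0),f.std(0),s["eef_pos"],s["eef_rot"],s["finger_gap"],s["clock"])
```

```text
[-11.19950016  -0.811821     3.27934992] [0.53259715 0.54508907 0.48233459] [586.40914397  37.66983852  82.82781956] [-3.13823196e+00  5.65483327e-05  1.57389680e+00] 17.4171126339166 14.85
```

```bash
python3 -c "
from cell import workorder
print(workorder.sign_off())"
```

```text
the job is handed in; nothing more can be done
None
```

The long board is gripped at about 40 N and pressed squarely against the deck's front edge, and I handed the job in at about 15 s. `sign_off()` gives no verdict, so I don't know how it was judged.

| Check, from the last readings and pictures | Result |
|---|---|
| Push against the deck's edge | About 11.2 N straight in; about 12.7 N in total, with an estimated 6 N upward drag from the deck on the board |
| Lower edge against the deck's underside | About 0.3 mm low in both cameras |
| Ends against the deck's ends | Within about 1 mm |
| Alignment along the edge | Within about 0.003 rad |
| Upright | Within about 0.01 rad, judged from the face of the board |
| Clear of the table | Lower edge about 38 mm up |

- **Camera disagreement:** before contact, the two cameras disagreed by about 1.5 mm on where the board's centre sat along the edge. I aimed between them. The last scene picture shows the board's and deck's ends agreeing within 1 mm.
- **Other objects:** the books, screwdriver and screw box look untouched in the last pictures. The shorter board was not in the last close-up; in the scene picture before the final approach it had not moved.

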